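Take the dial padlock off the drug box and hold it up open

TASK

The lab's cream steel drug box is on day lock (only the last number is left to dial), and its brass padlock is to come off for a second person to witness. Slide the blue slide box along the bench, out from in front of the hasp, until all of it is past the line of the drug box's left side; then turn the padlock's black dial clockwise through its clicks until the red mark stands at the white index line, pull the padlock up so that its shackle draws fully open, and unhook it from the hasp. Finish while holding the open padlock in the gripper, dial up, its brass body at least 10 cm higher than the drug box's lid and nothing else touching it; do not put it down or let go, and leave the other things where they are.

Things in the scene. Friction and masses are not known exactly. Their poses are not given: they have to be found in the camera images.
- drug_box: cream painted steel box 152 x 182 x 92 mm, fixed to the bench; a bail handle on the lid reaches 107 mm. Origin: centre of its underside, on the bench; x from the front (hasp side, towards the robot) to the rear, y to the box's left, z up. Sides at y = +/-91 mm, front at x = -76 mm
- padlock: brass padlock standing loose on the hasp, dial up: round body 52 mm diameter, 42 mm high, about 0.4 kg in all. Origin: centre of the body's underside (shackle end), x from the shackle's heel to its toe (towards the box's rear), z up. It starts at x = -107 mm of drug_box; hasp and shackle let it turn about 0.1 rad and rise about 5 mm. It may be carried by body or dial
- dial (a joint): angle of the dial on the padlock, rad: 0 = red mark at the index line, positive = mark anticlockwise of it seen from above; turning clockwise lowers it. 10 click notches a turn (0.628 rad apart, 0.05 N m to pass); starts 1 to 3 notches positive; stops at -1.4 and 2.3. Only the notch at 0 frees the shackle, and it pulls in the last 0.2 rad by itself
- shackle (a joint): how far the shackle is drawn out of the padlock, m: 0 shut, 0.030 fully open (stop). 3 N of friction: it neither drops open nor shuts by itself. With the dial at 0, lifting the lock 35 mm catches the shackle's bow under the hasp and draws it fully out
- dial_grip (a point): point on the dial's axis, 10 mm above the brass body's top; good for the fingertips. The dial is a black knurled cylinder, 40 mm diameter, 18 mm high, from 42 to 60 mm above the padlock's origin
- lock_index (a point): white index line on top of the padlock's brass rim, 23 mm from the dial axis, on the heel (front) side
- dial_mark (a point): outer part of the red mark on the dial's top face, 18 mm from the dial axis; the mark is a bold red bar 6 mm wide from near the centre to the rim and down the side (the nine other notches have thin white ticks)
- toe_tip (a point): free end of the U shackle (8 mm rod; heel leg at x = -16, toe leg at x = +16 mm of padlock). Shut: toe up through the hasp hole and 8 mm into the body, bow's lowest side 20 mm under the body. Open: toe tip 22 mm, bow 50 mm under the body. To unhook, lower the lock till this tip is 3 to 12 mm under the flange's underside, draw forwards (-x of drug_box) 55 mm or more, lift
- slide_box: closed blue slide box, 91 x 160 x 39 mm, about 0.45 kg, too wide to grasp: push it. Origin: centre of its underside, x across the short side (rear), y along the long side (left), z up. It starts in front of the hasp, its rear face 45 to 60 mm from the padlock's axis, where it blocks the unhooking
- amber_bottle: amber reagent bottle with black cap, 49 mm diameter, 151 mm tall, right of the drug box; leave it alone. Origin: centre of its underside
- dropper_bottle: amber dropper bottle, 35 mm diameter, 98 mm tall, on the left; leave it alone. Origin: centre of its underside
- hasp_hole (a point): centre of the mouth of the 12 mm hole in the hasp, axes as drug_box. The hasp is a level steel flange on the box's front, 7 mm thick, 46 mm wide, top 62 mm and underside 55 mm above the bench; the hole is at x = -91 mm of the box; the flange ends at x = -137 mm with an 11 mm wide open slot (x = -137 to -117 mm) for the shackle's heel
- slide_front_left (a point): front left bottom corner of the slide box, at x = -45, y = +80 mm of slide_box
- slide_front_right (a point): front right bottom corner of the slide box, at x = -45, y = -80 mm of slide_box
- slide_rear_left (a point): rear left bottom corner of the slide box, at x = +46, y = +80 mm of slide_box
- slide_rear_right (a point): rear right bottom corner of the slide box, at x = +46, y = -80 mm of slide_box

How it is judged:
By the outcome, as a careful person would: the job done as asked, in the order asked, and still so for the second after the job is handed in, while the arm keeps its last pose, push and grip.
It also fails if it takes over 58 s, if anything falls off the work surface, if the arm or the gripper's body presses on something with over 40 N, if the wrist force passes 120 N, or if a joint passes its speed limit or range.

ROBOT

A 6-joint arm with a two-finger parallel gripper is mounted at the origin on a cart in front of the work surface, level with it; the furniture and walls round the work are solid. World frame = base frame: x ahead of the robot, y to its left, z up, the work surface at z = 0. Lengths are in mm, angles in rad, forces in N, time in s.
With the tool pointing down it reaches from about 275 to 750 mm from the base axis. Payload 10.2 kg.
Tool frame: the origin (TCP) lies midway between the tips of the shut fingers; the grasp point (between the pads) lies 19 mm behind it; z points along the fingers, y is the line along which they close (so a half turn about z gives the same grasp; the last joint's range is limited). The gripper opens to 85 mm and grips with 20 to 120 N. Pads are 22 mm wide; open, the fingers measure 114 mm over their backs; the gripper's body (76 mm by 85 mm) begins 54 mm behind the grasp point. The pads swing forward as they close: fully open they stand 13 mm farther back than shut.
Start: joints at [1.045, 0.313, 1.498, -0, 1.331, -0.223], TCP at [156.565, 501.117, 231.294] pointing down, gripper open.
Joint ranges: [-2.94, 2.94], [-0.97, 2.17], [0.19, 2.56], [-1.23, 4.37], [0.02, 3.11], [-2.88, 2.88]. Speed limits (rad/s): [2.39, 2.39, 3.01, 3.14, 3.14, 3.14].

INTERFACE

Orientations are given as a unit quaternion [w, x, y, z].
In Python, from rig import ctrl gives the robot as it stands.
- The arm moves only by the tool send_rows, never from a script. Its argument "targets" is a list of rows, each a list of 7 numbers: the closure, from -1 (fully open) to 1 (shut), so that 0 is half open, then the shift along the tool's x, y, z in m, then the turn, a rotation vector about the tool's x, y, z in rad. In form: [[claw, dx, dy, dz, ax, ay, az], ...]. A call has exactly 10 rows; each row shifts and turns the commanded pose from where the row before left it, along the tool's axes as they then stand; what a row does not reach is not made up. A row lasts 1/8 s, in which the tool goes at most 62.5 mm and 10.7 degrees, less where a joint would pass 70% of its speed; a pose out of reach is approached as far as the arm can. A call with a gripper value outside its range is refused whole. The fingers move at their own pace and stop on an object; "squeeze" is the grip in N (left out, the last holds). Time passes only in rows, so rows that do not move let the fingers close, or fill a call up. It gives the time, the measured TCP pose, the force, the opening and the grip force at its end, in the units of the state.
- ctrl.sense(): the state, without advancing time (a new reading comes with each control period).
- ctrl.capture(name): name is "scene" or "top" or "wrist"; returns a dict with "img" (480x640x3 uint8, red, green, blue), "camera_matrix" (3x3 intrinsics, pixels), "k1" (the pictures are not rectified: a ray, as slopes to the right and down, at radius r is drawn at 1 + k1 r^2 times it, then the intrinsics apply), "R" (3x3) and "t" (3): a world point X has camera coordinates R X + t. Camera axes: x right, y down, z forward; pixel columns grow to the right and rows downward; lengths in mm; the calibration is good to about 2 mm. A picture is of the moment at which its call begins. There is no depth.
- ctrl.finish_job(): hands the job in; it is judged then, once.
Trained networks look in a picture, given as the dict that the camera call returned (one of the last four; its "shot" number tells which), for a name from the list of things; names that differ only in an ending like _2 or _b are one class to them, and where a whole thing is asked for, a point or a joint stands for the part that bears it (a point fixed in the world has none). Each returns a list of dicts, best first, with "score" (0 to 1); they miss things now and then, are a little off and sometimes report something else, mostly with a low value. They report only what shows in the picture. A call takes as long as a camera call.
- ctrl.boxes_of(query, picture): "extent" ([left, top, width, height] in pixels, round what is visible of it).
- ctrl.landmark_of(query, picture): "point" ([column, row] in pixels: a listed point, or the origin of a listed thing).
The state is a dict: "time_s": time; "joints": joint angles; "dq": joint speeds; "tau": joint torques, N m; "eef_pos": TCP position; "ee_rot": TCP orientation; "force": force on the tool from outside, world axes, zero at the start; "wrist_torque": the same for the moment, N m; "grip_width": opening from 0.0 (shut) to 1.0 (fully open); "grip_force": force on a finger pad.
Only numpy, scipy, OpenCV 4.12 (cv2) and the standard library are available. Lean on these libraries where they do the work, as an engineer would, in place of code of your own. Each camera call takes 0.05 s, during which the arm holds its last target. There are 200 camera calls.

## Working session

There is one attempt and no reset: what is moved stays moved. The work goes in short steps, Python scripts to look and compute and a tool call to move; the robot and the scene stay as the last step left them, time stands still between calls to the robot, and variables do not carry over. Pictures are saved under pics/ and viewed, at most 10 in all, crops included, and the job is handed in when it is done.

Besides the shell and the picture viewer there is one more tool, called after ">>>" in YAML: its name, and indented under it one key for each argument. send_rows: Moves the arm, as the interface text tells. Its arguments: {"type":"object","properties":{"targets":{"type":"array"},"squeeze":{"type":"number"}},"required":["targets"]}

```bash
mkdir -p pics; cat > h.py <<'E'
import numpy as np, cv2
from scipy.optimize import least_squares
from scipy.spatial.transform import Rotation as Ro
from rig import ctrl
def ray(p,px):
    K=np.array(p["camera_matrix"]);k=p["k1"]
    d=np.array([(px[0]-K[0,2])/K[0,0],(px[1]-K[1,2])/K[1,1]]);u=d.copy()
    for _ in range(20): u=d/(1+k*(u@u))
    R=np.array(p["R"]);t=np.array(p["t"]).ravel()
    v=R.T@np.array([u[0],u[1],1]);return -R.T@t, v/np.linalg.norm(v)
def atz(p,px,z):
    o,v=ray(p,px);return o+v*(z-o[2])/v[2]
def tri(*pp):
    A=np.zeros((3,3));b=np.zeros(3)
    for p,px in pp:
        o,v=ray(p,px);M=np.eye(3)-np.outer(v,v);A+=M;b+=M@o
    X=np.linalg.solve(A,b)
    res=[np.linalg.norm((np.eye(3)-np.outer(v,v))@(X-o)) for o,v in (ray(p,px) for p,px in pp)]
    return X,np.round(res,1)
def proj(p,X):
    K=np.array(p["camera_matrix"]);c=np.array(p["R"])@X+np.array(p["t"]).ravel()
    u=c[:2]/c[2];u=u*(1+p["k1"]*(u@u));return np.array([K[0,0]*u[0]+K[0,2],K[1,1]*u[1]+K[1,2]])
def save(p,n,crop=None,s=1):
    im=cv2.cvtColor(p["img"],cv2.COLOR_RGB2BGR)
    if crop: x,y,w,h=crop;im=im[y:y+h,x:x+w]
    cv2.imwrite("pics/"+n,cv2.resize(im,None,fx=s,fy=s,interpolation=cv2.INTER_CUBIC))
def lm(q,p,m=0.0):
    r=ctrl.landmark_of(q,p)
    return (np.array(r[0]["point"]),r[0]["score"]) if r and r[0]["score"]>m else (None,0)
E
python3 - <<'E'
from h import *
np.set_printoptions(precision=1,suppress=True)
s=ctrl.sense();print(s["eef_pos"],s["ee_rot"],s["grip_width"],s["time_s"])
S=ctrl.capture("scene");T=ctrl.capture("top")
save(S,"s0.png");save(T,"t0.png")
for q in ["drug_box","padlock","dial_grip","lock_index","dial_mark","slide_box","amber_bottle","dropper_bottle","hasp_hole","slide_front_left","slide_front_right","slide_rear_left","slide_rear_right"]:
    a,sa=lm(q,S);b,sb=lm(q,T)
    print(q,a,round(sa,2),b,round(sb,2),*(tri((S,a),(T,b)) if a is not None and b is not None else ()))
print(ray(S,(320,240)),ray(T,(320,240)))
E
```

```text
[156.4 500.9 230.7] [-0.   0.2  1.  -0. ] 0.9968791579108075 0.0
drug_box [348.8 243.4] 0.65 [327.6 205.5] 0.56 [677.4 129.8   0.8] [4.1 4.1]
padlock [329.1 251.6] 0.58 [330.5 244.8] 0.77 [571.4 123.   61.7] [2.2 2.2]
dial_grip [325.5 236. ] 0.55 [334.5 241.6] 0.7 [568.1 121.5 107.6] [4.6 4.6]
lock_index [326.3 242.9] 0.63 [339.6 253.5] 0.56 [542.  108.  115.1] [0.7 0.7]
dial_mark [339.7 230.3] 0.78 [344.8 240.3] 0.52 [570.1  96.4 130.8] [0.2 0.2]
slide_box [279.1 297.4] 0.85 [316.3 287.4] 0.94 [467.1 164.2   2.7] [6.5 6.5]
amber_bottle [474.3 284.2] 0.94 [428.1 197.1] 0.92 [ 703.9 -140.9   -6.9] [5.9 5.9]
dropper_bottle [216.5 206.9] 0.87 [188.2 230. ] 0.7 [626.3 477.1  -7.9] [5.1 5.1]
hasp_hole [334.4 248.1] 0.57 [331.6 238.9] 0.59 [585.9 119.8  61.3] [2.5 2.5]
slide_front_left [240.2 294. ] 0.55 None 0
slide_front_right [306.1 330.2] 0.92 None 0
slide_rear_left [264.8 268.3] 0.68 [283.9 270.4] 0.65 [514.5 240.5   2.5] [1.2 1.2]
slide_rear_right [330.4 296.6] 0.85 [342.2 268. ] 0.88 [521.5  90.2  -4.9] [3.2 3.2]
(array([-110. , -292.6,  802.9]), array([ 0.6,  0.4, -0.7])) (array([ 424. ,  183.5, 1126.6]), array([ 0.1, -0. , -1. ]))
```

View pics/s0.png

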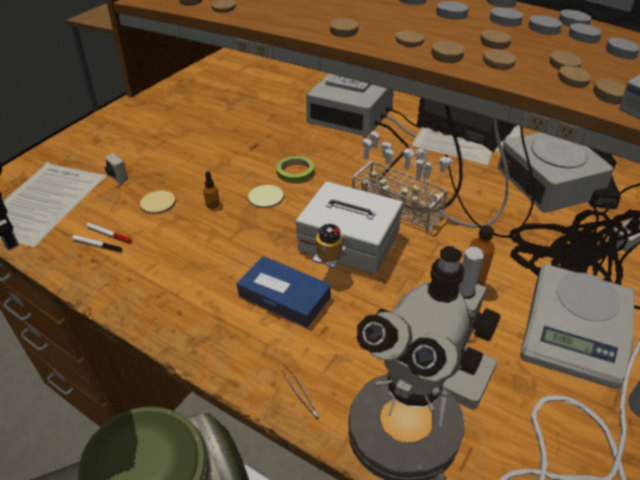

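View pics/t0.png

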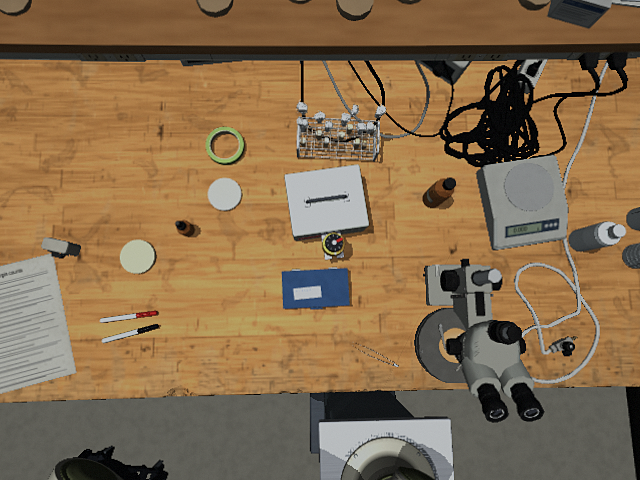

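The scene shows the blue slide box around (283,290), the padlock with its dial at (328,235), and the microscope on the right around (420,340). The top view shows the dial at (333,243) with its red mark to the upper right, and the drug box yawed slightly anticlockwise. I'll move the wrist camera over the work.

```bash
cat >> h.py <<'E'
def quat(q): return Ro.from_quat([q[1],q[2],q[3],q[0]])
def plan(target,yawx=None,n=10):
    """rows to world TCP target with tool x at world angle yawx, tool straight down"""
    s=ctrl.sense();R=quat(s["ee_rot"]);p=np.array(s["eef_pos"])
    Rt=R
    if yawx is not None:
        c,q=np.cos(yawx),np.sin(yawx);Rt=Ro.from_matrix(np.array([[c,q,0],[q,-c,0],[0,0,-1.]]))
    rv=(R.inv()*Rt).as_rotvec()
    step=(np.array(target)-p)/n/1000
    out=[]
    for i in range(n):
        out.append([round(float(v),4) for v in R.inv().apply(step)]+[round(float(v),4) for v in rv/n])
        R=R*Ro.from_rotvec(rv/n)
    print("at",p.round(1),"yawx",round(float(np.arctan2(*quat(s["ee_rot"]).as_matrix()[[1,0],[0,0]])),4),"rv",rv.round(3),"dist/row mm",round(float(np.linalg.norm(step)*1000),1))
    same=np.allclose(rv,0,atol=.004)
    for r in (out[:1] if same else out): print(r)
E
python3 -c "
from h import *
plan([430,110,320],np.pi/2)"
```

```text
at [156.6 501.1 231.3] yawx 2.8388 rv [-0.     0.     1.268] dist/row mm 48.5
[-0.0378, -0.0292, -0.0089, -0.0, 0.0, 0.1268]
[-0.0411, -0.0242, -0.0089, -0.0, 0.0, 0.1268]
[-0.0439, -0.0188, -0.0089, -0.0, 0.0, 0.1268]
[-0.0459, -0.0131, -0.0089, -0.0, 0.0, 0.1268]
[-0.0472, -0.0072, -0.0089, -0.0, 0.0, 0.1268]
[-0.0477, -0.0011, -0.0089, -0.0, 0.0, 0.1268]
[-0.0475, 0.0049, -0.0089, -0.0, 0.0, 0.1268]
[-0.0465, 0.0109, -0.0089, -0.0, 0.0, 0.1268]
[-0.0447, 0.0167, -0.0089, -0.0, 0.0, 0.1268]
[-0.0423, 0.0222, -0.0089, -0.0, 0.0, 0.1268]
```

>>> send_rows:
  targets:
    - [0, -0.038, -0.029, -0.009, 0, 0, 0.127]
    - [0, -0.041, -0.024, -0.009, 0, 0, 0.127]
    - [0, -0.044, -0.019, -0.009, 0, 0, 0.127]
    - [0, -0.046, -0.013, -0.009, 0, 0, 0.127]
    - [0, -0.047, -0.007, -0.009, 0, 0, 0.127]
    - [0, -0.048, -0.001, -0.009, 0, 0, 0.127]
    - [0, -0.047, 0.005, -0.009, 0, 0, 0.127]
    - [0, -0.046, 0.011, -0.009, 0, 0, 0.127]
    - [0, -0.045, 0.017, -0.009, 0, 0, 0.127]
    - [0, -0.042, 0.022, -0.009, 0, 0, 0.127]
  squeeze: 60

```text
time_s: 2.65
eef_pos: [431.0, 109.4, 321.7]
ee_rot: [0.0, 0.709, 0.705, 0.0]
force: [0.7, 1.9, 0.1]
grip_width: 0.496
grip_force: 0.0
```

```bash
python3 - <<'E'
from h import *
np.set_printoptions(precision=1,suppress=True)
W=ctrl.capture("wrist");T=ctrl.capture("top");S=ctrl.capture("scene")
s=ctrl.sense();print(s["eef_pos"],s["joints"],s["grip_width"],s["time_s"],s["force"])
save(W,"w1.png")
print(ray(W,(320,240)))
for q in ["drug_box","padlock","dial_grip","lock_index","dial_mark","slide_box","hasp_hole","slide_front_left","slide_front_right","slide_rear_left","slide_rear_right"]:
    r=[(n,p,*lm(q,p,.3)) for n,p in (("W",W),("T",T),("S",S))]
    r=[x for x in r if x[2] is not None]
    print(q,[(n,x,round(sc,2)) for n,_,x,sc in r],*(tri(*[(p,x) for _,p,x,_ in r]) if len(r)>1 else ()))
E
```

```text
[431.  109.5 321.3] [-0.   0.1  1.6 -0.   1.5 -0. ] 0.5004701082504517 2.8 [-0.3 -0.3  0.4]
(array([430.4, 191.4, 465.4]), array([-0. , -0.3, -0.9]))
drug_box [('W', array([437.8, 193.3]), 0.65), ('S', array([345.9, 245. ]), 0.74)] [567.6 100.   82.5] [18.9 18.9]
padlock [('W', array([443.6, 184.1]), 0.84), ('T', array([332.9, 247.3]), 0.86), ('S', array([329.6, 249.6]), 0.65)] [563.2 119.1  73.6] [3.3 1.1 4.4]
dial_grip [('S', array([326.5, 230.9]), 0.72)]
lock_index [('W', array([438.2, 195.3]), 0.75), ('T', array([336.9, 254.2]), 0.73), ('S', array([327.1, 245.1]), 0.97)] [545.3 112.8 103.5] [2.6 3.  3.3]
dial_mark [('W', array([476. , 214.1]), 0.86), ('T', array([344.9, 239.8]), 0.58), ('S', array([338. , 232.6]), 0.7)] [574.2  99.1 123.3] [4.9 4.2 3.6]
slide_box [('W', array([354.5, 143.8]), 0.59), ('T', array([318.4, 287.3]), 0.83)] [ 476.4  151.6 -104. ] [0.5 0.5]
hasp_hole [('W', array([497.4, 349.5]), 0.4), ('T', array([334.6, 239.3]), 0.74), ('S', array([331.6, 246.4]), 0.6)] [537.9  74.8 203. ] [63.5 54.6 60.2]
slide_front_left [('W', array([314.9,  71.7]), 0.84), ('S', array([240.1, 295.5]), 0.9)] [422.6 239.7   3.9] [3.7 3.7]
slide_front_right [('S', array([307.1, 328.5]), 0.67)]
slide_rear_left [('T', array([284.8, 273.9]), 0.57), ('S', array([265.6, 268. ]), 0.58)] [506.9 235.7  11.7] [1.7 1.7]
slide_rear_right [('S', array([329.6, 295.5]), 0.7)]
```

View pics/w1.png

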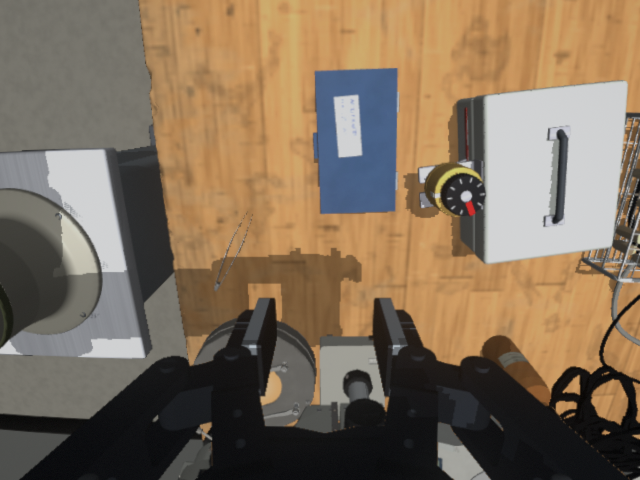

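The wrist view (right = +x, up = +y) shows:
- **Slide box top:** corners at (315,70), (397,69), (396,212) and (321,214).
- **Dial:** centre at (466,197), with the red mark pointing down-right to (472,210).
- **Lid:** corners at (487,95), (627,82), (614,246) and (484,262).
- **Microscope:** edge at about (345,340).

```bash
python3 - <<'E'
from h import *
np.set_printoptions(precision=1,suppress=True)
W=ctrl.capture("wrist");T=ctrl.capture("top");S=ctrl.capture("scene")
for n,c in (("lid",[(487,95),(627,82),(614,246),(484,262)]),):
    P=np.array([atz(W,x,92) for x in c]);print(n,P[:,:2].tolist(),P.mean(0))
    print("sides",[np.linalg.norm(P[i]-P[i-1]) for i in range(4)]);P2=P
    for a,b in ((0,3),(1,2)): print("yaw from y-edge",np.arctan2(-(P[a]-P[b])[0],(P[a]-P[b])[1]))
    for a,b in ((1,0),(2,3)): print("yaw from x-edge",np.arctan2((P[a]-P[b])[1],(P[a]-P[b])[0]))
def seg(p,lo,hi,roi=None):
    h=cv2.cvtColor(p["img"],cv2.COLOR_RGB2HSV);m=cv2.inRange(h,lo,hi)
    m=cv2.morphologyEx(m,cv2.MORPH_CLOSE,np.ones((5,5)))
    k=max(cv2.findContours(m,cv2.RETR_EXTERNAL,cv2.CHAIN_APPROX_NONE)[0],key=cv2.contourArea);return k[:,0,:]
for p,n in ((W,"W"),(T,"T")):
    k=seg(p,(105,120,40),(125,255,255));P=np.array([atz(p,x,39)[:2] for x in k],np.float32)
    print("slide",n,cv2.minAreaRect(P))
print("scope near edge",[atz(W,x,z) for x in ((320,337),(350,337),(385,337)) for z in (0,60)])
for z in (113,122): print("dial",z,atz(W,(466,197),z),atz(T,(333,243),z), atz(S,(328,231),z))
print(tri((W,(466,197)),(T,(333.5,242)),(S,(327.5,231))))
X=tri((W,(466,197)),(T,(333.5,242)))[0]
# red mark
for p,n,c in ((W,"W",(466,197)),(T,"T",(333.5,242))):
    h=cv2.cvtColor(p["img"],cv2.COLOR_RGB2HSV);m=(cv2.inRange(h,(0,150,90),(8,255,255))|cv2.inRange(h,(172,150,90),(180,255,255)))
    ys,xs=np.nonzero(m);k=np.hypot(xs-c[0],ys-c[1])<22;q=(xs[k].mean(),ys[k].mean());A=atz(p,q,122);C=atz(p,c,122)
    print(n,"red",q,A,"angle",np.degrees(np.arctan2(*(A-C)[[1,0]])))
E
```

```text
lid [[588.3374847601636, 214.7292261956153], [733.0430095717048, 232.24615019814848], [760.3518983073125, 57.68104434615083], [608.3783648697203, 39.25512160020469]] [672.5 136.   92. ]
sides [np.float64(176.61483023553464), np.float64(145.76190015739397), np.float64(176.68828932640938), np.float64(153.0864771772691)]
yaw from y-edge 0.11371717064129795
yaw from y-edge 0.15518178108753033
yaw from x-edge 0.120466072709027
yaw from x-edge 0.12065536876589521
slide W ((470.89251708984375, 141.79676818847656), (0.0, 0.0), 0.0)
slide T ((468.0252685546875, 201.58721923828125), (82.29158020019531, 88.79764556884766), 89.52925872802734)
scope near edge [array([ 422.5, -118.6,    0. ]), array([423.4, -78.4,  60. ]), array([ 467.3, -118.8,    0. ]), array([462.4, -78.5,  60. ]), array([ 519.8, -119.2,    0. ]), array([508.1, -78.9,  60. ])]
dial 113 [570.2 117.7 113. ] [567.  121.8 113. ] [574.3 125.  113. ]
dial 122 [566.6 119.6 122. ] [565.8 122.3 122. ] [565.4 119.5 122. ]
(array([567.3, 120.6, 120.6]), array([1.2, 1. , 1.1]))
W red (np.float64(470.7894736842105), np.float64(210.07368421052632)) [573.  106.6 122. ] angle -63.99088253381744
T red (np.float64(339.3333333333333), np.float64(239.38888888888889)) [573.8 107.8 122. ] angle -66.64508594022698
```

```bash
python3 - <<'E'
from h import *
np.set_printoptions(precision=1,suppress=True)
W=ctrl.capture("wrist")
P=np.array([atz(W,x,39) for x in [(315,70),(397,69),(396.5,212),(321,214)]])[:,:2]
print(P,P.mean(0),[np.linalg.norm(P[i]-P[i-1]) for i in range(4)],[np.arctan2(-(P[a]-P[b])[0],(P[a]-P[b])[1]) for a,b in ((0,3),(1,2))])
plan([468,45,100],np.pi/2,10)
plan([468,45,25],np.pi/2,10)
E
```

```text
[[419.8 241.9]
 [508.5 243.1]
 [516.7  83.3]
 [425.4  80.9]] [467.6 162.3] [np.float64(161.03207391212712), np.float64(88.77553474815566), np.float64(160.06959677522204), np.float64(91.31428486924769)] [np.float64(0.03518792694783769), np.float64(0.05114410847185343)]
at [430.2 110.9 321.3] yawx 1.5688 rv [-0.  0. -0.] dist/row mm 23.4
[-0.0066, 0.0038, 0.0221, -0.0, 0.0, -0.0002]
at [430.2 110.9 321.3] yawx 1.5688 rv [-0.  0. -0.] dist/row mm 30.6
[-0.0066, 0.0038, 0.0296, -0.0, 0.0, -0.0002]
```

>>> send_rows:
  targets:
    - [0, -0.0066, 0.0042, 0.031, 0, 0, -0.04]
    - [0, -0.0066, 0.0042, 0.031, 0, 0, 0]
    - [0, -0.0066, 0.0042, 0.031, 0, 0, 0]
    - [0, -0.0066, 0.0042, 0.031, 0, 0, 0]
    - [0, -0.0066, 0.0042, 0.031, 0, 0, 0]
    - [0, -0.0066, 0.0042, 0.031, 0, 0, 0]
    - [0, -0.0066, 0.0042, 0.031, 0, 0, 0]
    - [0, -0.0066, 0.0042, 0.031, 0, 0, 0]
    - [0, -0.0066, 0.0042, 0.031, 0, 0, 0]
    - [0, -0.0066, 0.0042, 0.0305, 0, 0, 0]

```text
time_s: 5.9
eef_pos: [474.7, 46.1, 10.8]
ee_rot: [0.0, 0.694, 0.72, 0.0]
force: [0.3, 0.4, -0.1]
grip_width: 0.502
grip_force: 0.0
```

>>> send_rows:
  targets:
    - [0, 0.014, 0, 0, 0, 0, 0]
    - [0, 0.02, 0, 0, 0, 0, 0]
    - [0, 0.02, 0, 0, 0, 0, 0]
    - [0, 0.02, 0, 0, 0, 0, 0]
    - [0, 0.02, 0, 0, 0, 0, 0]
    - [0, 0.02, 0, 0, 0, 0, 0]
    - [0, 0.02, 0, 0, 0, 0, 0]
    - [0, 0.02, 0, 0, 0, 0, 0]
    - [0, 0.016, 0, 0, 0, 0, 0]
    - [0, 0.008, 0, 0, 0, 0, 0]

```text
time_s: 7.15
eef_pos: [467.9, 225.2, 12.6]
ee_rot: [0.001, 0.693, 0.721, 0.0]
force: [0.2, -3.9, 3.3]
grip_width: 0.501
grip_force: 2.1
```

```bash
python3 - <<'E'
from h import *
np.set_printoptions(precision=1,suppress=True)
T=ctrl.capture("top");S=ctrl.capture("scene")
s=ctrl.sense();print(s["eef_pos"],s["time_s"],s["force"])
save(T,"t2.png",(150,130,300,225),2.5)
for q in ["slide_box","slide_rear_left","slide_rear_right","slide_front_right"]:
    for p in (T,S):
        a,b=lm(q,p)
        if a is not None: print(q,b,atz(p,a,0))
plan([500,215,250],np.pi/2,5)
E
```

```text
[467.7 225.   12.1] 7.25 [-0.3 -0.4  0.5]
slide_box 0.8 [464.3 306.2   0. ]
slide_rear_left 0.81 [504.3 396.5   0. ]
slide_rear_left 0.87 [507.6 396.7   0. ]
slide_rear_right 0.83 [513.4 243.8  -0. ]
slide_front_right 0.64 [429.3 237.    0. ]
at [467.7 224.   11.7] yawx 1.6082 rv [-0. -0.  0.] dist/row mm 48.1
[-0.002, 0.0064, -0.0477, -0.0, -0.0, 0.0075]
[-0.002, 0.0064, -0.0477, -0.0, -0.0, 0.0075]
[-0.0019, 0.0064, -0.0477, -0.0, -0.0, 0.0075]
[-0.0019, 0.0064, -0.0477, -0.0, -0.0, 0.0075]
[-0.0018, 0.0064, -0.0477, -0.0, -0.0, 0.0075]
```

View pics/t2.png

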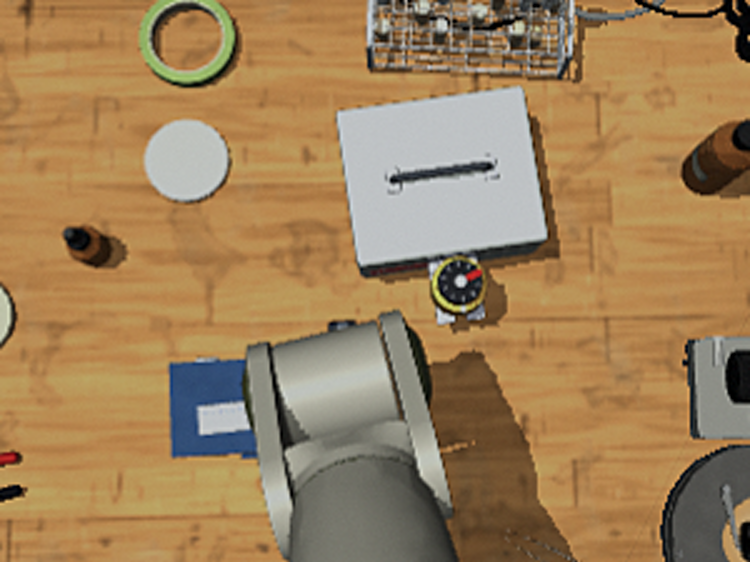

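The slide box now ends at about y = 238, roughly 30 mm past the box-side line (209). The enlarged top view shows the dial at (460,282) with its red mark to the right, three notches from the index. Next I'll rise and go above the dial.

>>> send_rows:
  targets:
    - [0, -0.003, 0, -0.058, 0, 0, 0]
    - [0, -0.003, 0, -0.058, 0, 0, 0]
    - [0, -0.003, 0, -0.058, 0, 0, 0]
    - [-0.5, -0.003, 0, -0.058, 0, 0, 0]
    - [-0.5, -0.016, 0.016, 0.0055, 0, 0, -0.15]
    - [-0.5, -0.018, 0.0133, 0.0055, 0, 0, -0.15]
    - [-0.5, -0.02, 0.0105, 0.0055, 0, 0, -0.15]
    - [-0.5, -0.021, 0.0074, 0.0055, 0, 0, -0.15]
    - [-0.5, -0.022, 0.004, 0.0055, 0, 0, -0.15]
    - [-0.5, -0.0225, 0.001, 0.0055, 0, 0, -0.15]

```text
time_s: 8.9
eef_pos: [567.5, 120.1, 210.5]
ee_rot: [-0.0, 0.309, 0.951, -0.0]
force: [-0.4, 0.5, 0.8]
grip_width: 0.75
grip_force: 0.0
```

```bash
python3 - <<'E'
from h import *
np.set_printoptions(precision=2,suppress=True)
W=ctrl.capture("wrist")
s=ctrl.sense();print(s["eef_pos"],s["time_s"],s["joints"],s["grip_width"])
save(W,"w3.png")
for q in ["padlock","dial_grip","lock_index","dial_mark","hasp_hole"]:
    print(q,lm(q,W))
print(ctrl.boxes_of("padlock",W)[:1],ctrl.boxes_of("dial",W)[:1])
print("tcp px",proj(W,np.array([567,120.5,122])),proj(W,np.array(s["eef_pos"])))
E
```

```text
[568.74 118.2  209.47] 8.95 [ 0.    0.45  1.35 -0.    1.33 -0.94] 0.750323182443012
padlock (array([328.2, 225. ]), 0.73)
dial_grip (array([324.5, 242. ]), 0.89)
lock_index (array([304.9, 214. ]), 0.96)
dial_mark (array([312.6, 270.4]), 0.7)
hasp_hole (None, 0)
[{'extent': [290.8, 191.7, 70.7, 83.3], 'score': 0.59}] [{'extent': [295.5, 215.7, 58.6, 58.0], 'score': 0.8}]
tcp px [326.72 244.94] [326.03 315.29]
```

View pics/w3.png

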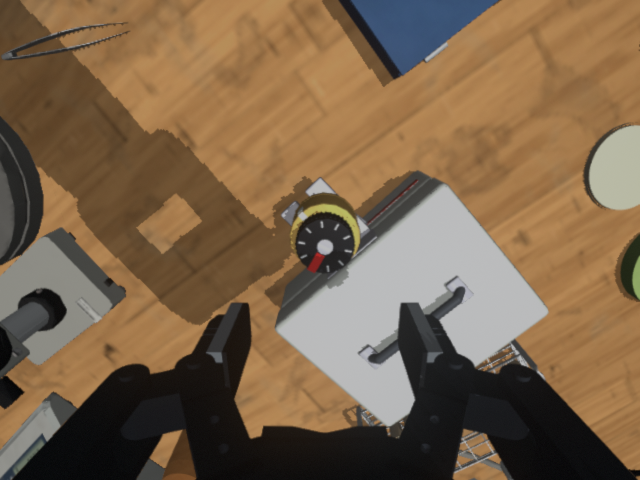

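The dial's top is centred at (325,247) against a predicted (327,245), so alignment is within about 1 mm. The red mark at (315,262) is 3 notches from the index at (305,214). I'll descend and grip the dial.

>>> send_rows:
  targets:
    - [-0.5, 0, 0, 0.02, 0, 0, 0]
    - [-0.5, 0, 0, 0.02, 0, 0, 0]
    - [-0.5, 0, 0, 0.02, 0, 0, 0]
    - [-0.5, 0, 0, 0.02, 0, 0, 0]
    - [-0.5, 0, 0, 0.017, 0, 0, 0]
    - [-0.5, 0, 0, 0.01, 0, 0, 0]
    - [0.3, 0, 0, 0, 0, 0, 0]
    - [0.3, 0, 0, 0, 0, 0, 0]
    - [0.3, 0, 0, 0, 0, 0, 0]
    - [0.3, 0, 0, 0, 0, 0, 0]
  squeeze: 45

```text
time_s: 10.55
eef_pos: [567.4, 120.6, 104.4]
ee_rot: [0.001, 0.311, 0.95, 0.0]
force: [0.0, -0.7, 2.8]
grip_width: 0.451
grip_force: 45.9
```

>>> send_rows:
  targets:
    - [0.3, 0, 0, 0, 0, 0, 0.16]
    - [0.3, 0, 0, 0, 0, 0, 0.16]
    - [0.3, 0, 0, 0, 0, 0, 0.16]
    - [0.3, 0, 0, 0, 0, 0, 0.16]
    - [0.3, 0, 0, 0, 0, 0, 0.16]
    - [0.3, 0, 0, 0, 0, 0, 0.16]
    - [0.3, 0, 0, 0, 0, 0, 0.16]
    - [0.3, 0, 0, 0, 0, 0, 0.16]
    - [0.3, 0, 0, 0, 0, 0, 0.16]
    - [0.3, 0, 0, 0, 0, 0, 0.16]

```text
time_s: 11.8
eef_pos: [567.8, 120.7, 104.4]
ee_rot: [0.001, 0.9, 0.437, 0.001]
force: [2.1, -0.5, 2.0]
grip_width: 0.448
grip_force: 45.8
```

>>> send_rows:
  targets:
    - [0.3, 0, 0, 0, 0, 0, 0.1]
    - [0.3, 0, 0, 0, 0, 0, 0.1]
    - [0.3, 0, 0, 0, 0, 0, 0.08]
    - [0.3, 0, 0, 0, 0, 0, 0.04]
    - [0.3, 0, 0, 0, 0, 0, 0]
    - [0.3, 0, 0, 0, 0, 0, 0]
    - [0.3, 0, 0, 0, 0, 0, 0]
    - [0.3, 0, 0, 0, 0, 0, 0]
    - [0.3, 0, 0, 0, 0, 0, 0]
    - [0.3, 0, 0, 0, 0, 0, 0]

```text
time_s: 13.05
eef_pos: [567.8, 120.6, 104.4]
ee_rot: [0.0, 0.957, 0.29, 0.001]
force: [5.5, -0.7, 4.7]
grip_width: 0.447
grip_force: 46.1
```

```bash
python3 - <<'E'
from h import *
np.set_printoptions(precision=2,suppress=True)
W=ctrl.capture("wrist")
s=ctrl.sense();print(s["eef_pos"],s["time_s"],s["joints"],s["force"],s["wrist_torque"])
print("yawx",np.arctan2(*quat(s["ee_rot"]).as_matrix()[[1,0],[0,0]]))
save(W,"w4.png",(200,150,260,195),3)
for q in ["lock_index","dial_mark"]: print(q,lm(q,W))
E
```

```text
[567.81 120.62 104.43] 13.1 [ 0.01  0.56  1.49 -0.    1.1   0.99] [ 5.49 -1.42  5.11] [-0.42 -0.77 -0.05]
yawx 0.5890216967114204
lock_index (array([300.1, 350.4]), 0.81)
dial_mark (array([303.7, 371.6]), 0.91)
```

View pics/w4.png

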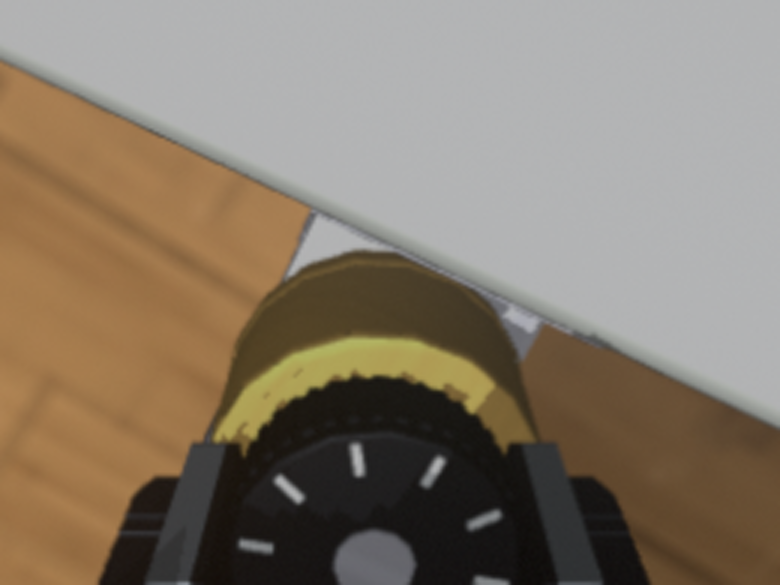

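The dial now sits between the pads with three white ticks on the camera side, so the red mark is hidden on the near or heel side, as expected for about 110° of turn. I'll release it briefly so the notch pulls in, regrip, and try a small lift.

>>> send_rows:
  targets:
    - [-0.3, 0, 0, 0, 0, 0, 0]
    - [-0.3, 0, 0, 0, 0, 0, 0]
    - [-0.3, 0, 0, 0, 0, 0, 0]
    - [0.3, 0, 0, 0, 0, 0, 0]
    - [0.3, 0, 0, 0, 0, 0, 0]
    - [0.3, 0, 0, 0, 0, 0, 0]
    - [0.3, 0, 0, 0, 0, 0, 0]
    - [0.3, 0, 0, -0.004, 0, 0, 0]
    - [0.3, 0, 0, -0.004, 0, 0, 0]
    - [0.3, 0, 0, -0.004, 0, 0, 0]
  squeeze: 55

```text
time_s: 14.45
eef_pos: [566.7, 120.8, 115.5]
ee_rot: [-0.0, 0.957, 0.29, -0.001]
force: [-0.6, 0.7, -6.1]
grip_width: 0.446
grip_force: 55.8
```

```bash
python3 - <<'E'
from h import *
np.set_printoptions(precision=2,suppress=True)
W=ctrl.capture("wrist");S=ctrl.capture("scene")
s=ctrl.sense();print(s["eef_pos"],s["time_s"],s["force"],s["grip_width"])
a=W["img"][290:440,220:440];b=S["img"][190:290,255:402]
im=np.hstack([cv2.resize(x,(440,300),interpolation=cv2.INTER_CUBIC) for x in (a,b)])[:,:,::-1]
cv2.imwrite("pics/w5.png",cv2.resize(im,(800,273)))
for n,p in (("W",W),("S",S)): print(n,lm("lock_index",p),lm("dial_mark",p))
E
```

```text
[567.07 120.8  116.02] 14.55 [-0.86  0.1  -3.62] 0.4461137854652612
W (array([303. , 348.7]), 0.73) (array([302.3, 369.3]), 0.81)
S (array([326.1, 243.3]), 0.57) (array([325.7, 231.3]), 0.75)
```

View pics/w5.png

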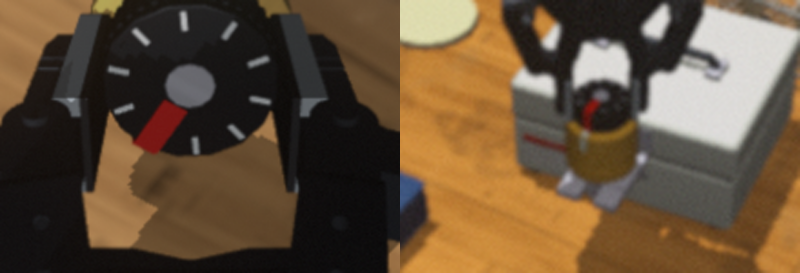

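The scene crop shows the red mark standing right above the white index line. The lock rose 12 mm at about 6 N, so the shackle is drawing; I'll go on up to its stop.

>>> send_rows:
  targets:
    - [0.3, 0, 0, -0.004, 0, 0, 0]
    - [0.3, 0, 0, -0.004, 0, 0, 0]
    - [0.3, 0, 0, -0.004, 0, 0, 0]
    - [0.3, 0, 0, -0.004, 0, 0, 0]
    - [0.3, 0, 0, -0.004, 0, 0, 0]
    - [0.3, 0, 0, -0.002, 0, 0, 0]
    - [0.3, 0, 0, -0.001, 0, 0, 0]
    - [0.3, 0, 0, -0.001, 0, 0, 0]
    - [0.3, 0, 0, 0, 0, 0, 0]
    - [0.3, 0, 0, 0, 0, 0, 0]

```text
time_s: 16.0
eef_pos: [566.8, 120.7, 139.2]
ee_rot: [-0.0, 0.957, 0.29, -0.001]
force: [-0.2, -0.1, -13.8]
grip_width: 0.445
grip_force: 56.7
```

>>> send_rows:
  targets:
    - [0.3, 0, 0, -0.001, 0, 0, 0]
    - [0.3, 0, 0, -0.001, 0, 0, 0]
    - [0.3, 0, 0, 0, 0, 0, 0]
    - [0.3, 0, 0, 0, 0, 0, 0]
    - [0.3, 0, 0, 0, 0, 0, 0]
    - [0.3, 0, 0, 0, 0, 0, 0]
    - [0.3, 0, 0, 0, 0, 0, 0]
    - [0.3, 0, 0, 0, 0, 0, 0]
    - [0.3, 0, 0, 0, 0, 0, 0]
    - [0.3, 0, 0, 0, 0, 0, 0]

```text
time_s: 17.25
eef_pos: [566.1, 120.5, 139.6]
ee_rot: [-0.0, 0.957, 0.29, -0.002]
force: [2.6, -1.0, -28.0]
grip_width: 0.445
grip_force: 59.0
```

```bash
python3 - <<'E'
from h import *
np.set_printoptions(precision=2,suppress=True)
W=ctrl.capture("wrist");S=ctrl.capture("scene");T=ctrl.capture("top")
s=ctrl.sense();print(s["eef_pos"],s["time_s"],s["force"],s["grip_width"],s["wrist_torque"])
print("yawx",np.arctan2(*quat(s["ee_rot"]).as_matrix()[[1,0],[0,0]]))
# tool z tilt
print(quat(s["ee_rot"]).as_matrix()[:,2])
a=W["img"][130:430,180:460];b=S["img"][170:280,265:402]
im=np.hstack([cv2.resize(a,(380,407)),cv2.resize(b,(407*137//110,407),interpolation=cv2.INTER_CUBIC)])[:,:,::-1]
cv2.imwrite("pics/w6.png",im[:, :800])
for n,p in (("W",W),("S",S),("T",T)):
  for q in ("toe_tip","hasp_hole","lock_index","dial_mark","drug_box","padlock"): print(n,q,lm(q,p))
E
```

```text
[566.08 120.55 139.57] 17.4 [  2.35  -0.71 -28.29] 0.44224664085667015 [-0.19 -0.58  0.06]
yawx 0.5887864813075168
[-0. -0. -1.]
W toe_tip (array([341.4, 238.6]), 0.57)
W hasp_hole (array([334.7, 230.9]), 0.78)
W lock_index (array([125.5, 289.7]), 0.69)
W dial_mark (array([301.8, 366.9]), 0.88)
W drug_box (array([392.9,  95.7]), 0.68)
W padlock (array([325.5, 274.6]), 0.82)
S toe_tip (array([332.9, 242.4]), 0.53)
S hasp_hole (array([331.6, 249.1]), 0.71)
S lock_index (array([325.8, 227.8]), 0.84)
S dial_mark (array([324.7, 218.9]), 0.69)
S drug_box (None, 0)
S padlock (array([328.4, 235.4]), 0.57)
T toe_tip (None, 0)
T hasp_hole (None, 0)
T lock_index (array([336.5, 250.1]), 0.41)
T dial_mark (None, 0)
T drug_box (None, 0)
T padlock (array([335.3, 243.9]), 0.53)
```

View pics/w6.png

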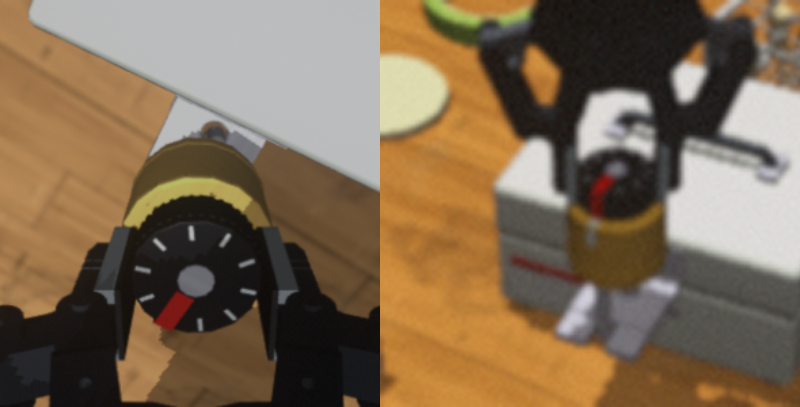

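The pull rose to 28 N at a standstill after 35 mm of lift, so the shackle is fully open. The mark is still on the index, and the toe tip shows above the hasp hole at about (213,130) in the crop. I'll lower the lock by about 28 mm.

>>> send_rows:
  targets:
    - [0.3, 0, 0, 0.003, 0, 0, 0]
    - [0.3, 0, 0, 0.003, 0, 0, 0]
    - [0.3, 0, 0, 0.003, 0, 0, 0]
    - [0.3, 0, 0, 0.004, 0, 0, 0]
    - [0.3, 0, 0, 0.003, 0, 0, 0]
    - [0.3, 0, 0, 0, 0, 0, 0]
    - [0.3, 0, 0, 0, 0, 0, 0]
    - [0.3, 0, 0, 0, 0, 0, 0]
    - [0.3, 0, 0, 0, 0, 0, 0]
    - [0.3, 0, 0, 0, 0, 0, 0]

```text
time_s: 19.55
eef_pos: [567.1, 120.7, 125.8]
ee_rot: [0.0, 0.957, 0.29, 0.0]
force: [-0.1, 0.8, -3.7]
grip_width: 0.442
grip_force: 61.2
```

>>> send_rows:
  targets:
    - [0.3, 0, 0, 0.003, 0, 0, 0]
    - [0.3, 0, 0, 0.003, 0, 0, 0]
    - [0.3, 0, 0, 0.003, 0, 0, 0]
    - [0.3, 0, 0, 0.003, 0, 0, 0]
    - [0.3, 0, 0, 0.002, 0, 0, 0]
    - [0.3, 0, 0, 0, 0, 0, 0]
    - [0.3, 0, 0, 0, 0, 0, 0]
    - [0.3, 0, 0, 0, 0, 0, 0]
    - [0.3, 0, 0, 0, 0, 0, 0]
    - [0.3, 0, 0, 0, 0, 0, 0]

```text
time_s: 20.8
eef_pos: [567.1, 120.7, 111.8]
ee_rot: [0.0, 0.957, 0.29, 0.0]
force: [0.7, 0.5, -3.4]
grip_width: 0.44
grip_force: 61.2
```

```bash
python3 - <<'E'
from h import *
np.set_printoptions(precision=4,suppress=True)
s=ctrl.sense();print(s["eef_pos"],s["time_s"],s["force"],s["grip_width"])
p=np.array(s["eef_pos"]);u=np.array([np.cos(.12),np.sin(.12),0])
plan(p-60*u,None,10)
E
```

```text
[567.0873 120.7323 111.8325] 20.8 [ 0.651   0.5272 -3.3847] 0.4399965406991012
at [567.1 120.7 111.8] yawx 0.5888 rv [0. 0. 0.] dist/row mm 6.0
[-0.0054, -0.0027, -0.0, 0.0, 0.0, 0.0]
```

>>> send_rows:
  targets:
    - [0.3, -0.0027, -0.00136, 0, 0, 0, 0]
    - [0.3, -0.0027, -0.00136, 0, 0, 0, 0]
    - [0.3, -0.0027, -0.00136, 0, 0, 0, 0]
    - [0.3, -0.0027, -0.00136, 0, 0, 0, 0]
    - [0.3, -0.0027, -0.00136, 0, 0, 0, 0]
    - [0.3, -0.0027, -0.00136, 0, 0, 0, 0]
    - [0.3, -0.0027, -0.00136, 0, 0, 0, 0]
    - [0.3, -0.0027, -0.00136, 0, 0, 0, 0]
    - [0.3, 0, 0, 0, 0, 0, 0]
    - [0.3, 0, 0, 0, 0, 0, 0]

```text
time_s: 22.05
eef_pos: [543.2, 117.8, 111.8]
ee_rot: [0.0, 0.957, 0.29, 0.0]
force: [-0.0, -0.1, -4.2]
grip_width: 0.444
grip_force: 61.2
```

>>> send_rows:
  targets:
    - [0.3, -0.0045, -0.0023, 0, 0, 0, 0]
    - [0.3, -0.0045, -0.0023, 0, 0, 0, 0]
    - [0.3, -0.0045, -0.0023, 0, 0, 0, 0]
    - [0.3, -0.0045, -0.0023, 0, 0, 0, 0]
    - [0.3, -0.0045, -0.0023, 0, 0, 0, 0]
    - [0.3, -0.0045, -0.0023, 0, 0, 0, 0]
    - [0.3, -0.0045, -0.0023, 0, 0, 0, 0]
    - [0.3, -0.0045, -0.0023, 0, 0, 0, 0]
    - [0.3, -0.0045, -0.0023, 0, 0, 0, 0]
    - [0.3, 0, 0, 0, 0, 0, 0]

```text
time_s: 23.3
eef_pos: [497.6, 112.5, 111.8]
ee_rot: [-0.0, 0.957, 0.29, -0.0]
force: [-0.3, 0.8, -3.6]
grip_width: 0.44
grip_force: 61.2
```

>>> send_rows:
  targets:
    - [0.3, 0, 0, -0.01, 0, 0, 0]
    - [0.3, 0, 0, -0.02, 0, 0, 0]
    - [0.3, 0, 0, -0.022, 0, 0, 0]
    - [0.3, 0, 0, -0.022, 0, 0, 0]
    - [0.3, 0, 0, -0.022, 0, 0, 0]
    - [0.3, 0, 0, -0.022, 0, 0, 0]
    - [0.3, 0, 0, -0.022, 0, 0, 0]
    - [0.3, 0, 0, -0.02, 0, 0, 0]
    - [0.3, 0, 0, -0.01, 0, 0, 0]
    - [0.3, 0, 0, 0, 0, 0, 0]

```text
time_s: 24.55
eef_pos: [498.0, 112.5, 282.2]
ee_rot: [0.0, 0.957, 0.29, 0.0]
force: [-0.6, -1.0, -4.1]
grip_width: 0.446
grip_force: 61.2
```

```bash
python3 - <<'E'
from h import *
np.set_printoptions(precision=1,suppress=True)
S=ctrl.capture("scene");T=ctrl.capture("top");W=ctrl.capture("wrist")
s=ctrl.sense();print(s["eef_pos"],s["time_s"],s["force"],s["grip_width"])
for q in ("padlock","toe_tip","lock_index","dial_mark","slide_rear_right","slide_front_right","drug_box"): print(q,lm(q,S),lm(q,T),lm(q,W))
p=np.array(s["eef_pos"]);print("expected body base px",proj(S,p-[0,0,42]),"shut-bow/open-bow z",p[2]-42-20,p[2]-42-50)
a=cv2.resize(S["img"][130:330,190:420],(460,400),interpolation=cv2.INTER_CUBIC);b=cv2.resize(T["img"][180:330,240:368],(340,400))
cv2.imwrite("pics/f.png",np.hstack([a,b])[:,:,::-1])
E
```

```text
[497.6 112.5 281. ] 24.7 [-0.2  0.1 -3.5] 0.4428180495709857
padlock (array([313.7, 197.6]), 0.63) (None, 0) (array([325.4, 276.7]), 0.64)
toe_tip (array([318.8, 203.3]), 0.73) (None, 0) (array([340.1, 241.8]), 0.62)
lock_index (array([308. , 186.9]), 0.77) (None, 0) (array([299.3, 348.6]), 0.77)
dial_mark (array([302.8, 174.4]), 0.68) (array([328.2, 207.9]), 0.27) (array([305.5, 368.5]), 0.59)
slide_rear_right (array([263.7, 268.5]), 0.77) (array([284.6, 272.4]), 0.88) (array([239. , 121.3]), 0.58)
slide_front_right (array([239.3, 297.9]), 0.96) (array([287.5, 308.9]), 0.94) (array([202.6, 188.9]), 0.76)
drug_box (array([348. , 241.9]), 0.96) (array([328.1, 206.5]), 0.93) (array([403. ,  44.4]), 0.89)
expected body base px [310.6 202. ] shut-bow/open-bow z 218.99361657343815 188.99361657343815
```

View pics/f.png

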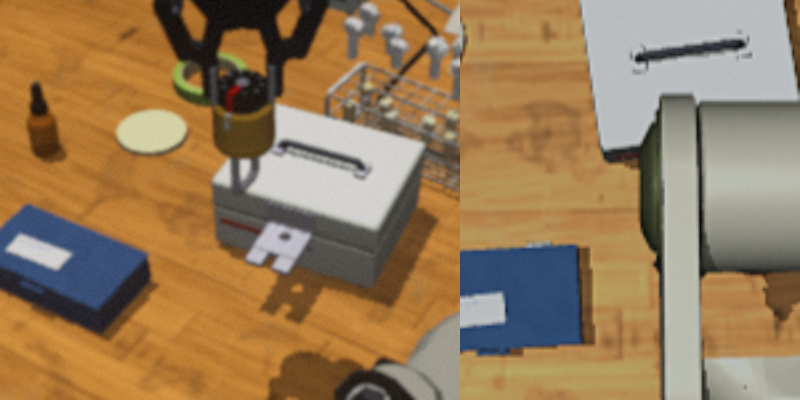

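The picture shows the padlock hanging free with its shackle open and the red mark at the index. The hasp is empty and the slide box is clear to the left. I'm handing the job in.

```bash
python3 -c "
from rig import ctrl
print(ctrl.finish_job())"
```

```text
the job is handed in; nothing more can be done
None
```

The job is handed in: the slide box is about 30 mm past the drug box's left-side line, and the gripper holds the open padlock dial up with the red mark at the index, its brass body about 147 mm above the lid and off the hasp; I saw no verdict.

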